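# Hang the towel arm on its slotted stand

## Task

The steel hanger arm is resting on the white saddle in front of its slotted steel stand. Slide it back into the stand until its hook tabs are fully through the slots and its back plate touches the stand, then press it straight down, saddle and all, until the hooks have dropped fully home behind the slots' lower edges. Leave it hanging there, and leave the other things on the shelf where they are.

Things in the scene. Friction and masses are not known exactly. Their poses are not given: they have to be found in the camera images.
- stand: Fixed upright of bare steel sheet, 180 high, 100 wide, sheet 6 thick with edges folded 30 back, on a foot plate 170 x 130 x 8. Origin on the work surface under the middle of the upright's front face; x points from its front to its back (the push-in direction), y to its left, z up. It may stand turned about z by up to 20 degrees.
- slots (a point): On the stand's front face, 84 above the work surface: midway between the two slots of the middle row, at their lower edges. Slots go right through, 12 wide, 30 high, in columns at y = -18 and +18, lower edges at heights 34, 84 and 134. The hanger uses the middle and upper rows. Axes as the stand.
- hanger: Loose steel hanger arm, 0.2 to 0.4 kg, 62 wide, 98 high. Origin: underside, middle of its back face; x points to the stand, z up. Flat arm 40 wide, 14 thick, x = -130 to 0; back plate x = -8 to 0, up to z = 98. Starts on the saddle in line with the slots, underside 75 above the work surface, back face 25 to 45 before the stand. Home: back face at the stand (0 to 4 gap), underside at 58.
- lip (a point): Middle of the front face of the upturned lip at the hanger's front end, at hanger x = -130, z = 27. The lip is 8 thick, 40 wide and its top is 40 above the hanger's underside. It faces away from the stand: a place to push. Axes as the hanger.
- press_place (a point): On the flat top of the hanger's arm, at hanger x = -65, z = 14, midway between lip and back plate, which leave 114 of clear length: a place to press. Axes as the hanger.
- hooks (a point): Rear end of the hanger's four hook tabs, at hanger x = 16, z = 12 (bottom of the lower hooks). Tabs are 6 wide at y = -18 and +18; necks at z = 26 to 36 and 76 to 86; at their ends hooks (x = 10 to 16) reach 14 below the necks. About 3 room all round in the slots at the start height. They can go down behind the sheet only when the back face is within 4 of the stand.
- saddle (a joint): White plastic saddle on a stiff vertical friction slide on the stand; value = how far it is pressed down (m), 0 at the start, at most 0.0185; it stays where left. Pressing it takes about 5 to 10 N beyond the hanger's weight. Home is at 0.017, where the necks rest on the slots' lower edges.
- saddle_top (a point): Middle of the saddle plate's top, 75 above the work surface at the start. The plate is 60 wide, 8 thick, reaching from 4 to 135 before the stand's front face; side guides 10 high and 44 apart guide the arm; its front is open. Axes as the stand.
- jar: Bystander: clamp-lid glass jar, 76 diameter, 118 high; origin at the centre of its underside.
- dish: Bystander: stainless steel dish, 116 diameter, 32 high; origin at the centre of its underside.
- funnel: Bystander: grey silicone funnel standing mouth down, 104 diameter, 105 high; origin at the centre of its underside.
- tumbler: Bystander: white ceramic tumbler, 72 diameter, 95 high; origin at the centre of its underside.
- shoehorn: Bystander: white plastic shoe horn, 195 x 45 x 11, lying along its x axis at the right side; origin near its middle, on its underside.
- hamper: Bystander: round white plastic hamper with a snap latch, 218 diameter, 203 high; origin at the centre of its underside.
Not all that is in view belongs to the job. Leave any blue, green or red look-alike of the hanger alone.

How it is judged:
On the way:
1. the hook tabs are through the slots with the arm still up (x of hanger in the frame of stand above -0.008 m and z of hanger in the frame of stand above 0.066 m and angle between hanger's own z axis and vertical below 0.08 rad), for 0.1 s.
At the end, for the whole second after the job is handed in: The arm hangs on the stand at rest: back face within 6 mm of the stand's front face, within 6 mm of its middle, underside at height 53 to 62 mm above the work surface (fully home is 58), in line with the stand within 0.10 rad and upright within 0.08 rad (x of hanger in the frame of stand between -0.006 and 0.003 m and y of hanger in the frame of stand between -0.006 and 0.006 m and z of hanger in the frame of stand between 0.053 and 0.062 m and angle between the x axis of hanger and the x axis of stand, either way round below 0.1 rad and angle between hanger's own z axis and vertical below 0.08 rad and linear speed of hanger below 0.02 m/s); the robot touches nothing.
It fails at once if a bystander was moved by more than 30 mm (distance of any of jar, dish, funnel, tumbler, shoehorn, hamper from where it was at the start of the episode above 0.03 m).
It also fails if it takes over 40 s, if anything falls off the work surface, if the arm or the gripper's body presses on something with over 40 N, if the wrist force passes 120 N, or if a joint passes its speed limit or range.

## Robot

A 7-joint arm with a two-finger parallel gripper is mounted at the origin on the work surface. World frame = base frame: x ahead of the robot, y to its left, z up, the work surface at z = 0. Lengths are in m, angles in rad, forces in N, time in s.
With the tool pointing down it reaches from about 0.425 to 1.025 m from the base axis. Payload 9.4 kg.
Tool frame: the origin (TCP) lies midway between the tips of the shut fingers; the grasp point (between the pads) lies 19 mm behind it (pinch_z is the distance from the TCP to the grasp point, in m); y points along the fingers, x is the direction in which the jaws open and shut, and the axes are right-handed (so a half turn about y gives the same grasp; the last joint's range is limited). The gripper opens to 93 mm and grips with 3 to 60 N. Pads are 15 mm wide; open, the fingers measure 128 mm over their backs; the gripper's body (75 mm by 188 mm) begins 65 mm behind the grasp point.
Start: joints at [1.145, 0.599, -0.003, 1.599, 0.002, 0.943, -0.08], TCP at [0.248, -0.681, 0.219] pointing down, gripper open.
Joint ranges: [-2.57, 2.57], [-0.35, 1.97], [-1.29, 1.29], [0.11, 2.56], [-1.05, 4.19], [0.11, 1.86], [-2.63, 2.63]. Speed limits (rad/s): [2.22, 2.22, 3.01, 3.01, 3.14, 3.14, 3.14].

## Interface

Orientations are given as a unit quaternion [x, y, z, w].
In Python, from bench import * gives the robot as it stands.
- The arm moves only by the tool apply_moves, never from a script. Its argument "commands" is a list of rows, each a list of 2 entries, a list of its own where there are three numbers: the shift along the tool's x, y, z in m, then the turn about the tool's y in degrees. In form: [[[x, y, z], twist], ...]. A call has 1 to 5 rows; each row is the pose to reach, as a shift and turn from the pose commanded when the call began, along the tool's axes at that moment; what a row does not reach only later rows make up. A row lasts 1/8 s, in which the tool goes at most 62.5 mm and 10.7 degrees, less where a joint would pass 70% of its speed; a pose out of reach is approached as far as the arm can. A call with a gripper value outside its range is refused whole. "claw" is the opening, from 0 (shut) to 1 (fully open), set as the call begins (left out, the last holds). The fingers move at their own pace and stop on an object; "grip_force" is the grip in N (left out, the last holds). Time passes only in rows, so rows that repeat a pose let the fingers close. It gives the time, the measured TCP pose, the force and the opening at its end, in the units of the state.
- observe(): the state, without advancing time (a new reading comes with each control period).
- snapshot(name): name is "side" or "top"; returns (picture, depth): 480x640x3 uint8, blue, green, red; 480x640 float32, m along the optical axis (not along the pixel's ray), 0 where there is no reading.
- camera_model(name): a dict with "fx", "fy", "cx", "cy" (pixels), "k1" (the pictures are not rectified: a ray, as slopes to the right and down, at radius r is drawn at 1 + k1 r^2 times it, then the intrinsics apply), "R" (3x3) and "t" (3): a world point X has camera coordinates R X + t. Camera axes: x right, y down, z forward; pixel columns grow to the right and rows downward; lengths in m; the calibration is good to about 2 mm. A picture is of the moment at which its call begins. camera_model takes no time and is no camera call.
- job_done(): hands the job in, once; it reports no verdict.
The state is a dict: "clock": time; "qpos": joint angles; "qd": joint speeds; "tau": joint torques, N m; "tool_pos": TCP position; "tcp_rot": TCP orientation; "ft_force": force on the tool from outside, world axes, zero at the start; "torque": the same for the moment, N m; "width": finger opening in m.
Only numpy, scipy, OpenCV 4.12 (cv2) and the standard library are available. Lean on these libraries where they do the work, as an engineer would, in place of code of your own. Each camera call takes 0.05 s, during which the arm holds its last target. There are 200 camera calls.

## Working session

There is one attempt and no reset: what is moved stays moved. The work goes in short steps, Python scripts to look and compute and a tool call to move; the robot and the scene stay as the last step left them, time stands still between calls to the robot, and variables do not carry over. Pictures are saved under pics/ and viewed, about 8 in all and at most 12, crops included, and the job is handed in when it is done.

Besides the shell and the picture viewer there is one more tool, called after "Request:" by a JSON object that holds its "fn" and its "kwargs", one argument or row to a line. apply_moves: Moves the arm, as the interface text tells. Its arguments: {"type":"object","properties":{"commands":{"type":"array"},"claw":{"type":"number"},"grip_force":{"type":"number"}},"required":["commands"]}

```bash
mkdir -p pics; ls
python3 - <<'E'
from bench import *
import cv2,numpy as np
s=observe();print({k:np.round(v,3).tolist() for k,v in s.items()})
for n in("side","top"):
    p,d=snapshot(n);cv2.imwrite(f"pics/{n}0.png",p);np.save(f"pics/{n}0.npy",d)
    c=camera_model(n);print(n,{k:np.round(v,4).tolist() for k,v in c.items()},(d>0).mean())
E
```

```text
pics
{'clock': 0.0, 'qpos': [1.145, 0.6, -0.003, 1.6, 0.002, 0.943, -0.08], 'qd': [0.001, -0.0, -0.0, -0.001, 0.001, -0.002, 0.001], 'tau': [-0.0, -76.507, 1.497, -25.235, -0.053, 0.017, 0.0], 'tool_pos': [0.248, -0.681, 0.218], 'tcp_rot': [-0.579, 0.406, -0.405, 0.579], 'ft_force': [0.776, 0.059, -0.054], 'torque': [0.009, 0.001, -0.011], 'width': 0.093}
side {'fx': 604.0838, 'fy': 604.0838, 'cx': 320.6519, 'cy': 231.6883, 'k1': -0.1176, 'R': [[-0.7899, -0.6131, 0.012], [-0.4541, 0.5717, -0.6833], [0.4121, -0.5452, -0.73]], 't': [0.454, 0.3139, 1.6069]} 0.9957877604166666
top {'fx': 538.9923, 'fy': 538.9923, 'cx': 308.8911, 'cy': 240.5107, 'k1': -0.1676, 'R': [[-0.0004, -1.0, -0.0058], [-0.9869, 0.0013, -0.1615], [0.1615, 0.0056, -0.9869]], 't': [0.0219, 0.6009, 1.594]} 0.99611328125
```

View pics/side0.png

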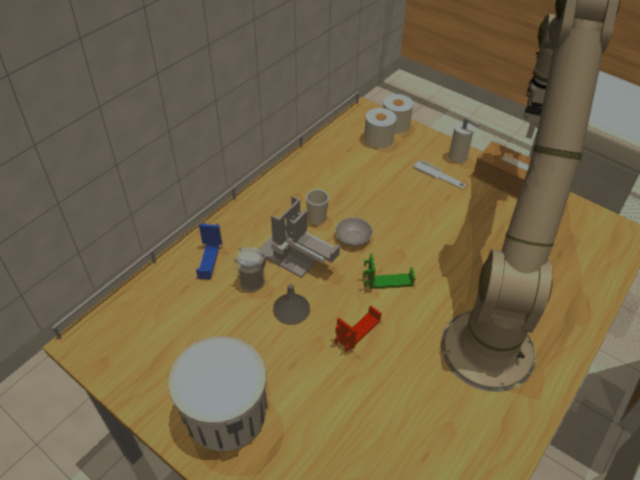

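View pics/top0.png

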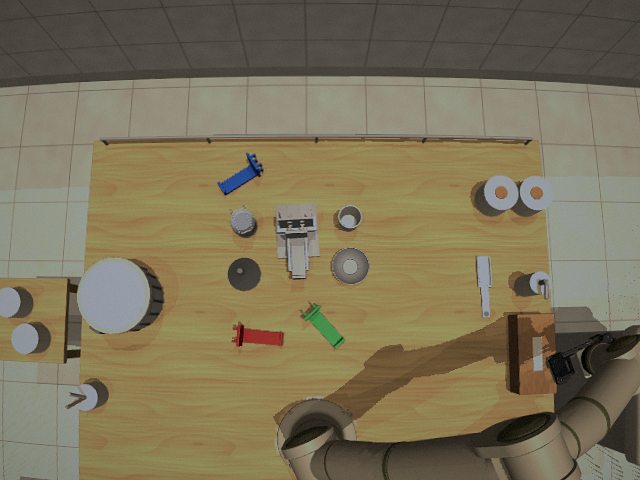

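The side view shows the stand around (297,240) with the arm pointing right. The top view shows the stand at (297,215), with the lip at about (298,277). Next I'll get point clouds and zoomed crops.

```bash
cat > h.py <<'E'
from bench import *
import cv2,numpy as np
np.set_printoptions(precision=4,suppress=True)
def rays(n,uv):
    c=camera_model(n);K=np.array([[c['fx'],0,c['cx']],[0,c['fy'],c['cy']],[0,0,1]])
    q=cv2.undistortPoints(np.float64(uv).reshape(-1,1,2),K,np.array([c['k1'],0,0,0]))[:,0]
    return np.c_[q,np.ones(len(q))],np.array(c['R']),np.array(c['t'])
def cloud(n,d):
    v,u=np.mgrid[:480,:640];r,R,t=rays(n,np.c_[u.ravel(),v.ravel()])
    return ((r*d.reshape(-1,1)-t)@R).reshape(480,640,3)
def onplane(n,uv,z):
    r,R,t=rays(n,uv);o=-R.T@t;w=r@R
    return o+w*((z-o[2])/w[:,2])[:,None]
def tri(uvs,uvt):
    M=np.zeros((3,3));b=np.zeros(3)
    for n,uv in(("side",uvs),("top",uvt)):
        r,R,t=rays(n,[uv]);o=-R.T@t;w=(r@R)[0];w/=np.linalg.norm(w);A=np.eye(3)-np.outer(w,w);M+=A;b+=A@o
    return np.linalg.solve(M,b)
E
python3 - <<'E'
from h import *
ps=cv2.imread('pics/side0.png');pt=cv2.imread('pics/top0.png')
a=cv2.resize(ps[190:285,240:350],None,fx=5,fy=5,interpolation=cv2.INTER_CUBIC)
b=cv2.resize(pt[195:290,260:335],None,fx=3.3,fy=5,interpolation=cv2.INTER_CUBIC)
b=cv2.resize(pt[195:290,265:327],None,fx=4,fy=5,interpolation=cv2.INTER_CUBIC)
cv2.imwrite('pics/c1.png',np.hstack([a,b]))
Ct=cloud('top',np.load('pics/top0.npy'));Cs=cloud('side',np.load('pics/side0.npy'))
print('top z(mm) map');
for v in range(198,288,3): print(v,*(f"{int(round(Ct[v,u,2]*1000)):4d}" for u in range(270,327,3)))
print(Ct[277,298],Ct[207,280],Ct[207,314])
E
```

```text
top z(mm) map
198   -4   -5    6    2    0    0    7    5    4    1    0    0    1    8    8    3   -5    6    6
201    6    1    2    2    0    4    7    4    1   -1   -5    3    1    0    6   -1    2    0    6
204    2    0   -2   -5   -4    2   14   12    6    6   13   10    0    9   10    9   -2    1    9
207   -2    7    6   10    9    8   10    2    5    4    9    9    9   10    7    8    2    3   -5
210    1    3    8   11   14    7   11   10   12   10   11    3   10    4    8   10    1    1    6
213    5    3   10    5    7    1    9   13    7    6    7    5    9   14  182   11    6    1   -1
216    3   -2    3  133    5   11   10    6    1    8   12    4    7   11  182    7   -5    6   -3
219    5   -3   74  185  181  178  192  185  179  183  178  177  171  165  171    6    4    0   -3
222    1    0   80  151  151  142  132  141  136  139  135  128  124  125  137   72    6    2   -2
225    4    0    3  106  107  103   85   90   88   89   84   80   87   81   81   74    5    0   -1
228   -2    4   67   76   74   72  157   74   81   72   74   70   79   74   80   68    9    0   
[... 1252 characters left out ...]
96   88    1   -1   -2    2    1    1
270    4    0    0    2    2   -1   86   80   93   84   89   87   78    3   -9    4    4    1   -1
273    6    2   -2   -2    7   -1   -2    0   91   89   96   84    4   -1    4    3    0    0    2
276   -3   -3  -10  -10    5    5   -2    3  115  117  108  119    2    1   -1    0   -2   -4    6
279    5    0    7    8   -7    1    3    0   83   75    1 1670 1670   -2    3   -3    1    2   -7
282    3   -3   -1    3   10    7   -3    1    0    4   -8   -7    5   -4    3    4  -11    3    2
285    3   -1   -2    4    0    3    1   -2   -7    6    3    4    8    0   -2   -5    2    4   12
[0.483  0.0526 0.1165] [0.7143 0.1128 0.0114] [0.7145 0.0055 0.0096]
```

View pics/c1.png

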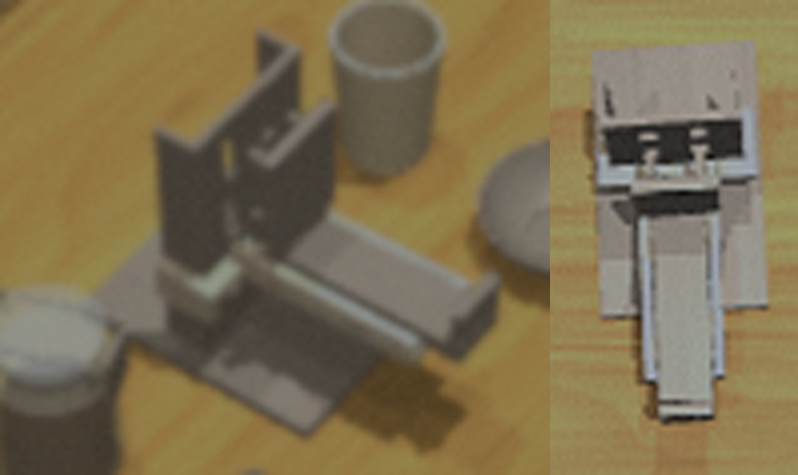

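The crop shows the hanger in line with the stand, its back plate a little in front. The hooks point at the slots and the lip is at the free front end. Now I'll fit axes and positions from both clouds and edges.

Run:
```python
from h import *
from scipy.spatial.transform import Rotation as Ro
s=observe();print('tool axes cols\n',Ro.from_quat(s['tcp_rot']).as_matrix())
Ct=cloud('top',np.load('pics/top0.npy'));Cs=cloud('side',np.load('pics/side0.npy'))
pt=cv2.imread('pics/top0.png')
P=Ct[215:285,268:326].reshape(-1,3)
arm=P[(P[:,2]>.075)&(P[:,2]<.1)&(P[:,0]>.49)&(P[:,0]<.57)&(abs(P[:,1]-.053)<.033)]
m=arm.mean(0);_,_,V=np.linalg.svd((arm-m)[:,:2]);v=V[0]*np.sign(V[0,0]);print('arm top',m,len(arm),'yaw',np.degrees(np.arctan2(v[1],v[0])))
for n,C in(('top',Ct[205:285,268:326]),('side',Cs[190:285,240:350])):
    Q=C.reshape(-1,3);lip=Q[(Q[:,2]>.103)&(Q[:,2]<.125)&(Q[:,0]>.46)&(Q[:,0]<.51)&(abs(Q[:,1]-.05)<.035)]
    print(n,'lip',lip.mean(0),np.percentile(lip,[5,95],axis=0),len(lip))
    for lo,hi,nm in((.625,.70,'stand'),(.585,.625,'plate')):
        T=Q[(Q[:,2]>.11)&(Q[:,2]<.19)&(Q[:,0]>lo)&(Q[:,0]<hi)&(abs(Q[:,1]-.055)<.07)]
        if len(T)<10: print(n,nm,'few');continue
        k=np.polyfit(T[:,1],T[:,0],1);print(n,nm,len(T),T.mean(0),'yaw from x(y)',-np.degrees(np.arctan(k[0])),'resid',np.std(T[:,0]-np.polyval(k,T[:,1])))
Q=Cs[190:285,240:350]
# foot plate front edge corners (top crop px): (603,318),(767,307)
cr=lambda u,v:(265+(u-550)/4,195+v/5)
print('foot corners',onplane('top',[cr(603,318),cr(767,307)],.008))
print('stand top front corners',onplane('top',[cr(596,187),cr(757,177)],.18))
print('stand back top corners (foot back)',onplane('top',[cr(593,48),cr(755,40)],.008))
print('plate top front edge',onplane('top',[cr(630,192),cr(718,188)],.173))
print('lip top front edge',onplane('top',[cr(660,419),cr(714,415)],.115))
```

```text
tool axes cols
 [[ 0.3419 -0.0006  0.9398]
 [-0.9397  0.0013  0.3419]
 [-0.0014 -1.     -0.0001]]
arm top [0.5321 0.0551 0.0883] 487 yaw 2.7374409514432116
top lip [0.4845 0.0519 0.1153] [[0.4801 0.0324 0.1107]
 [0.489  0.0697 0.119 ]] 40
top stand 275 [0.6436 0.062  0.1587] yaw from x(y) 1.5997971151249428 resid 0.006373116958775967
top plate 160 [0.6065 0.0588 0.1569] yaw from x(y) 1.1061546104334299 resid 0.005735531108464252
side lip [0.484  0.0556 0.1111] [[0.4802 0.0362 0.1039]
 [0.4895 0.0746 0.1162]] 50
side stand 554 [0.6463 0.075  0.1524] yaw from x(y) 0.6280087693175932 resid 0.00958328125597558
side plate 288 [0.6055 0.0653 0.146 ] yaw from x(y) 0.2934157297176603 resid 0.005298643696183472
foot corners [[ 0.5507  0.117   0.008 ]
 [ 0.5575 -0.0105  0.008 ]]
stand top front corners [[ 0.6027  0.1118  0.18  ]
 [ 0.6083 -0.0014  0.18  ]]
stand back top corners (foot back) [[ 0.7229  0.1265  0.008 ]
 [ 0.7279 -0.0016  0.008 ]]
plate top front edge [[0.6011 0.0882 0.173 ]
 [0.6033 0.0261 0.173 ]]
lip top front edge [[0.4779 0.0685 0.115 ]
 [0.4802 0.0295 0.115 ]]
```

Yaw is about 3° and the lip's front face is near (0.479, 0.0525), with its top at 0.115. The tool needs a +17° twist, after which tool x = -stand y, y is down and z points towards the stand. I'll lift, shut the fingers and swing over.

Request:
{"fn": "apply_moves", "kwargs": {
  "commands": [
    [[0, -0.06, 0], 0],
    [[-0.027, -0.06, 0.05], 4],
    [[-0.054, -0.062, 0.1], 8],
    [[-0.08, -0.062, 0.15], 13],
    [[-0.107, -0.062, 0.2], 17]
  ],
  "claw": 0
}}

```text
clock: 0.72
tool_pos: [0.4001, -0.5109, 0.2804]
tcp_rot: [-0.512, 0.488, -0.487, 0.512]
ft_force: [0.7, -0.3, 0.2]
width: 0.0476
```

Request:
{"fn": "apply_moves", "kwargs": {
  "commands": [
    [[-0.06, 0, 0.03], 0],
    [[-0.12, 0, 0.06], 0],
    [[-0.18, 0, 0.08], 0],
    [[-0.24, 0, 0.09], 0],
    [[-0.3, 0, 0.09], 0]
  ]
}}

```text
clock: 1.35
tool_pos: [0.4741, -0.2112, 0.2803]
tcp_rot: [-0.513, 0.487, -0.487, 0.513]
ft_force: [0.9, 0.6, 0.4]
width: 0.0012
```

Request:
{"fn": "apply_moves", "kwargs": {
  "commands": [
    [[-0.06, 0, 0], 0],
    [[-0.12, 0, -0.01], 0],
    [[-0.18, 0, -0.02], 0],
    [[-0.24, 0, -0.02], 0],
    [[-0.26, 0, -0.02], 0]
  ]
}}

```text
clock: 1.98
tool_pos: [0.4393, 0.0485, 0.2807]
tcp_rot: [-0.514, 0.486, -0.485, 0.514]
ft_force: [-0.3, -0.6, -0.0]
width: 0.0005
```

Request:
{"fn": "apply_moves", "kwargs": {
  "commands": [
    [[-0.002, 0.06, 0.003], 0],
    [[-0.002, 0.12, 0.003], 0],
    [[-0.002, 0.17, 0.003], 0],
    [[-0.002, 0.184, 0.003], 0],
    [[-0.002, 0.184, 0.003], 0]
  ]
}}

```text
clock: 2.6
tool_pos: [0.4421, 0.0472, 0.0954]
tcp_rot: [0.514, -0.487, 0.486, -0.512]
ft_force: [0.2, -0.1, 0.0]
width: 0.0004
```

Run:
```python
from h import *
p,d=snapshot('side');t,dt=snapshot('top')
a=cv2.resize(p[180:300,230:380],None,fx=4,fy=4,interpolation=cv2.INTER_CUBIC)
cv2.imwrite('pics/c2.png',a)
s=observe();print(s['tool_pos'],s['ft_force'])
```

```text
[0.4431 0.0473 0.097 ] [-0.0076 -0.4473  0.729 ]
```

View pics/c2.png

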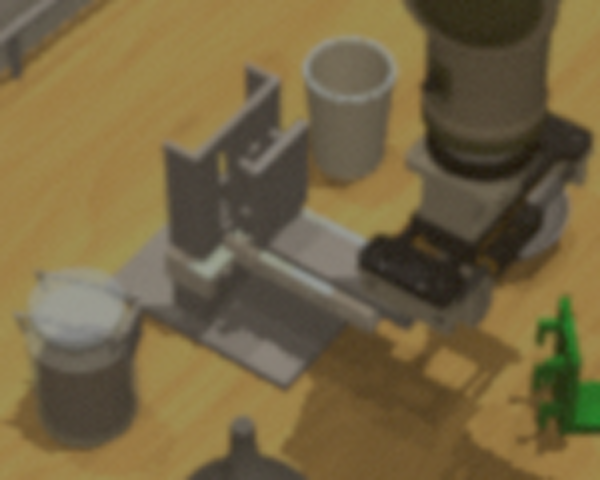

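The crop shows the gripper at the front of the arm (430,280), clear of the jar, dish and stand. I'll correct y by 3 mm and approach slowly.

Request:
{"fn": "apply_moves", "kwargs": {
  "commands": [
    [[-0.003, 0, 0.008], 0],
    [[-0.003, 0, 0.016], 0],
    [[-0.003, 0, 0.024], 0],
    [[-0.003, 0, 0.03], 0],
    [[-0.003, 0, 0.036], 0]
  ]
}}

```text
clock: 3.32
tool_pos: [0.4773, 0.0517, 0.0964]
tcp_rot: [0.514, -0.487, 0.486, -0.512]
ft_force: [-4.6, -0.7, 5.5]
width: 0.0008
```

Request:
{"fn": "apply_moves", "kwargs": {
  "commands": [
    [[0, 0, 0.003], 0],
    [[0, 0, 0.006], 0],
    [[0, 0, 0.009], 0],
    [[0, 0, 0.012], 0],
    [[0, 0, 0.012], 0]
  ]
}}

```text
clock: 3.95
tool_pos: [0.4918, 0.0529, 0.0967]
tcp_rot: [-0.512, 0.487, -0.487, 0.513]
ft_force: [-0.4, 0.1, -0.6]
width: 0.0005
```

Run:
```python
from h import *
p,d=snapshot('side');t,dt=snapshot('top')
a=cv2.resize(p[185:285,235:345],None,fx=4,fy=5,interpolation=cv2.INTER_CUBIC)
b=cv2.resize(t[195:295,265:335],None,fx=4.5,fy=5,interpolation=cv2.INTER_CUBIC)
cv2.imwrite('pics/c3.png',np.hstack([a,b]))
s=observe();print(s['tool_pos'],s['ft_force'])
```

```text
[0.4915 0.0529 0.0967] [ 0.1396 -0.7614 -0.1453]
```

View pics/c3.png

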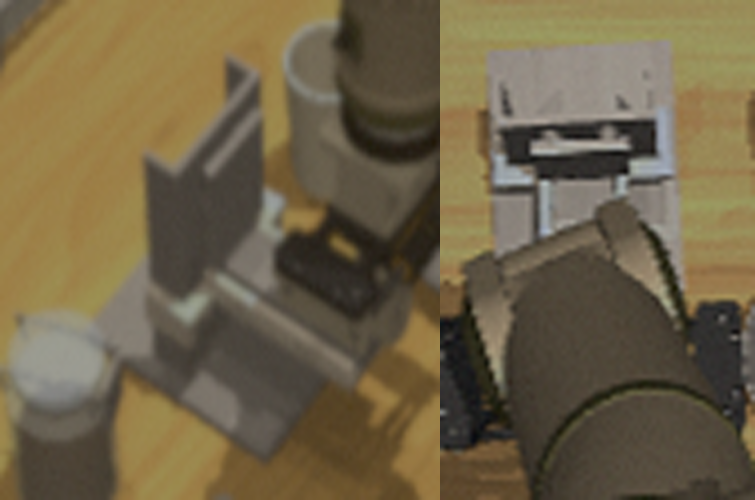

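The views show the hanger sliding straight in, with the plate now about 20 mm nearer the stand. I'll go on pushing in small steps until it resists.

Request:
{"fn": "apply_moves", "kwargs": {
  "commands": [
    [[0, 0, 0.003], 0],
    [[0, 0, 0.005], 0],
    [[0, 0, 0.007], 0],
    [[0, 0, 0.007], 0]
  ]
}}

```text
clock: 4.55
tool_pos: [0.4969, 0.0529, 0.0966]
tcp_rot: [0.513, -0.487, 0.486, -0.512]
ft_force: [-5.9, -0.1, 3.9]
width: 0.0003
```

Request:
{"fn": "apply_moves", "kwargs": {
  "commands": [
    [[0, 0, 0.002], 0],
    [[0, 0, 0.004], 0],
    [[0, 0, 0.004], 0]
  ]
}}

```text
clock: 4.92
tool_pos: [0.4996, 0.053, 0.0964]
tcp_rot: [0.514, -0.488, 0.486, -0.512]
ft_force: [-7.9, -1.0, 7.1]
width: 0.0003
```

Request:
{"fn": "apply_moves", "kwargs": {
  "commands": [
    [[0, 0, 0.002], 0],
    [[0, 0, 0.004], 0],
    [[0, 0, 0.004], 0]
  ]
}}

```text
clock: 5.3
tool_pos: [0.4995, 0.0528, 0.0959]
tcp_rot: [0.516, -0.489, 0.484, -0.51]
ft_force: [-17.9, 0.5, 12.8]
width: 0.0005
```

It stopped at TCP x≈0.4995 with 18 N. I need to know whether that is plate contact or hooks on the sheet, so I'll measure the gap between plate and stand face.

Run:
```python
from h import *
y=np.radians(3.0);ex=np.array([np.cos(y),np.sin(y),0]);ey=np.array([-np.sin(y),np.cos(y),0]);o=np.array([.532,.0551,0])
def loc(P): D=P-o;return np.c_[D@ex,D@ey,D[:,2]]
old=np.load('pics/side0.npy');ds=[snapshot('side')[1] for _ in range(6)];new=np.median(ds,0)
dt=np.median([snapshot('top')[1] for _ in range(6)],0)
for nm,d,n,sl in(('old',old,'side',np.s_[190:285,240:350]),('new',new,'side',np.s_[190:285,240:350]),('oldt',np.load('pics/top0.npy'),'top',np.s_[205:285,268:326]),('newt',dt,'top',np.s_[205:240,268:326])):
    L=loc(cloud(n,d)[sl].reshape(-1,3))
    f=L[(L[:,2]>.1)&(L[:,2]<.178)&(abs(L[:,1])<.055)&(L[:,0]>.05)&(L[:,0]<.16)]
    for lab,k in(('mid|y|<28',abs(f[:,1])<.028),('outer y>34',f[:,1]>.034),('outer y<-34',f[:,1]<-.034)):
        h,e=np.histogram(f[k,0],bins=np.arange(.05,.16,.004));print(nm,lab,dict((int(round(a*1000)),int(b)) for a,b in zip(e,h) if b))
t,_=snapshot('top');p,_=snapshot('side')
a=cv2.resize(p[190:260,260:315],None,fx=7,fy=7,interpolation=cv2.INTER_CUBIC)
b=cv2.resize(t[195:245,270:325],None,fx=7,fy=9.8,interpolation=cv2.INTER_CUBIC)
im=np.hstack([a,b]);cv2.imwrite('pics/c4.png',cv2.convertScaleAbs(im,alpha=1.4));print(observe()['ft_force'],observe()['tool_pos'])
```

```text
old mid|y|<28 {66: 40, 70: 167, 74: 29, 78: 5, 82: 2, 86: 8, 90: 19, 94: 4, 102: 6, 106: 93, 110: 76, 114: 14}
old outer y>34 {66: 2, 70: 3, 74: 5, 102: 2, 106: 50, 110: 37, 114: 20, 118: 21, 122: 13, 126: 23, 130: 19, 134: 20, 138: 7, 142: 1}
old outer y<-34 {106: 14, 110: 16, 114: 1, 118: 1, 122: 4, 126: 7, 130: 6, 134: 11, 138: 4}
new mid|y|<28 {98: 187, 102: 46, 106: 27, 110: 11, 114: 2}
new outer y>34 {102: 1, 106: 71, 110: 30, 114: 21, 118: 23, 122: 20, 126: 20, 130: 18, 134: 24, 138: 4}
new outer y<-34 {106: 19, 110: 10, 114: 2, 118: 4, 122: 2, 126: 5, 130: 9, 134: 10, 138: 5}
oldt mid|y|<28 {66: 4, 70: 103, 74: 23, 78: 10, 82: 6, 86: 6, 90: 7, 94: 3, 106: 71, 110: 20, 114: 5}
oldt outer y>34 {106: 26, 110: 1, 118: 1, 122: 1, 126: 2, 130: 2, 134: 2}
oldt outer y<-34 {106: 26, 110: 8, 118: 1, 134: 1}
newt mid|y|<28 {98: 99, 102: 30, 106: 26, 118: 4, 122: 4}
newt outer y>34 {106: 29, 118: 1, 126: 1, 130: 2, 134: 2, 138: 1}
newt outer y<-34 {106: 31, 110: 1}
[-18.9732   1.3297  12.3501] [0.4995 0.0528 0.0959]
```

View pics/c4.png

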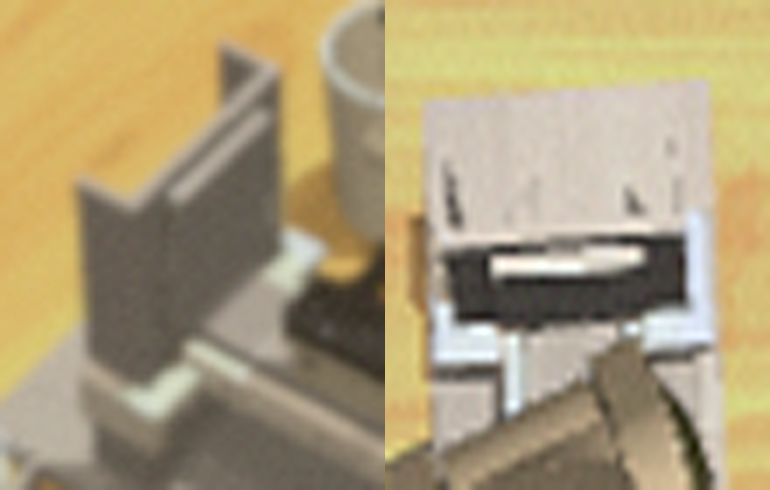

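Plate front is at 100 mm and the stand face at 108 mm along the axis. With a plate 8 mm thick the back face is touching, so the tabs are through. In the crop the plate sits flush at (220,150). Next: back off, lift, move over the press place.

Request:
{"fn": "apply_moves", "kwargs": {
  "commands": [
    [[0, 0, -0.01], 0],
    [[0, 0, -0.03], 0],
    [[0, -0.03, -0.03], 0],
    [[0, -0.06, -0.03], 0],
    [[0, -0.06, -0.03], 0]
  ]
}}

```text
clock: 6.62
tool_pos: [0.4779, 0.0522, 0.1585]
tcp_rot: [-0.511, 0.486, -0.488, 0.515]
ft_force: [-0.3, 0.9, 0.5]
width: 0.0003
```

```bash
cat > g.py <<'E'
from h import *
y=np.radians(3.0);ex=np.array([np.cos(y),np.sin(y),0]);ey=np.array([-np.sin(y),np.cos(y),0]);o=np.array([.532,.0551,0])
def check():
    for n,sl in(('side',np.s_[185:290,240:350]),('top',np.s_[205:290,268:326])):
        d=np.median([snapshot(n)[1] for _ in range(5)],0);P=cloud(n,d)[sl].reshape(-1,3)-o;L=np.c_[P@ex,P@ey,P[:,2]]
        m=lambda k:(np.median(L[k],0)*1000).round(1),
        b=(L[:,2]>.1)
        f=b&(L[:,2]<.165)&(abs(L[:,1])<.028)&(L[:,0]>.085)&(L[:,0]<.104);q=b&(L[:,2]<.178)&(abs(L[:,1])>.034)&(abs(L[:,1])<.05)&(L[:,0]>.102)&(L[:,0]<.114)
        a=(L[:,2]>.055)&(L[:,2]<.1)&(abs(L[:,1])<.017)&(L[:,0]>-.04)&(L[:,0]<.085)
        tp=(abs(L[:,1])<.028)&(L[:,0]>.092)&(L[:,0]<.104)&b
        print(n,'plate front',np.median(L[f],0),'stand front',np.median(L[q],0),'arm',np.median(L[a],0),a.sum(),'plate top z95',np.percentile(L[tp,2],97),'slope arm z/x',np.polyfit(L[a,0],L[a,2],1)[0])
    s=observe();print(s['tool_pos'],s['ft_force'],s['clock'])
E
python3 -c "from g import *;check()"
```

```text
side plate front [0.1014 0.0005 0.1323] stand front [0.1093 0.0388 0.1433] arm [0.0291 0.0007 0.0874] 329 plate top z95 0.17226927733808936 slope arm z/x 0.06090329944375631
top plate front [0.1008 0.0002 0.134 ] stand front [ 0.109  -0.0342  0.1419] arm [0.0731 0.0034 0.0894] 83 plate top z95 0.1758470390930859 slope arm z/x 0.004269189394470428
[0.4756 0.0519 0.1562] [-0.8093 -1.1097  0.7778] 7.125
```

Request:
{"fn": "apply_moves", "kwargs": {
  "commands": [
    [[0, 0, 0.05], 0],
    [[0, 0, 0.096], 0],
    [[0, 0.02, 0.098], 0],
    [[0, 0.045, 0.098], 0],
    [[0, 0.055, 0.098], 0]
  ]
}}

```text
clock: 7.75
tool_pos: [0.5729, 0.0569, 0.1001]
tcp_rot: [0.514, -0.487, 0.486, -0.512]
ft_force: [0.0, -1.0, 0.5]
width: 0.0002
```

Request:
{"fn": "apply_moves", "kwargs": {
  "commands": [
    [[0, 0.005, 0], 0],
    [[0, 0.01, 0], 0],
    [[0, 0.014, 0], 0],
    [[0, 0.014, 0], 0]
  ]
}}

```text
clock: 8.25
tool_pos: [0.5738, 0.0571, 0.0878]
tcp_rot: [-0.513, 0.487, -0.487, 0.513]
ft_force: [-0.2, 0.2, 0.2]
width: 0.0003
```

Request:
{"fn": "apply_moves", "kwargs": {
  "commands": [
    [[0, 0.002, 0], 0],
    [[0, 0.004, 0], 0],
    [[0, 0.004, 0], 0]
  ]
}}

```text
clock: 8.62
tool_pos: [0.5738, 0.057, 0.0841]
tcp_rot: [-0.513, 0.487, -0.487, 0.513]
ft_force: [-0.4, 0.7, 4.5]
width: 0.0003
```

Request:
{"fn": "apply_moves", "kwargs": {
  "commands": [
    [[0, 0.002, 0], 0],
    [[0, 0.004, 0], 0],
    [[0, 0.004, 0], 0]
  ]
}}

```text
clock: 9.0
tool_pos: [0.5738, 0.0571, 0.08]
tcp_rot: [-0.513, 0.487, -0.487, 0.513]
ft_force: [-0.8, 0.2, 3.9]
width: 0.0005
```

Request:
{"fn": "apply_moves", "kwargs": {
  "commands": [
    [[0, 0.002, 0], 0],
    [[0, 0.004, 0], 0],
    [[0, 0.004, 0], 0]
  ]
}}

```text
clock: 9.38
tool_pos: [0.5738, 0.057, 0.0759]
tcp_rot: [-0.513, 0.487, -0.487, 0.513]
ft_force: [-0.8, -0.7, 3.3]
width: 0.0011
```

Request:
{"fn": "apply_moves", "kwargs": {
  "commands": [
    [[0, 0.002, 0], 0],
    [[0, 0.004, 0], 0],
    [[0, 0.004, 0], 0]
  ]
}}

```text
clock: 9.75
tool_pos: [0.5738, 0.0571, 0.0722]
tcp_rot: [-0.513, 0.487, -0.487, 0.513]
ft_force: [-1.4, -0.3, 8.0]
width: 0.0003
```

Request:
{"fn": "apply_moves", "kwargs": {
  "commands": [
    [[0, 0.002, 0], 0],
    [[0, 0.003, 0], 0],
    [[0, 0.003, 0], 0]
  ]
}}

```text
clock: 10.12
tool_pos: [0.5738, 0.057, 0.0713]
tcp_rot: [-0.512, 0.486, -0.487, 0.513]
ft_force: [-7.3, -1.9, 34.1]
width: 0.0007
```

Run:
```python
from g import *
check()
p,_=snapshot('side');cv2.imwrite('pics/c5.png',cv2.resize(p[185:285,235:345],None,fx=6,fy=6,interpolation=cv2.INTER_CUBIC))
```

```text
side plate front [0.1011 0.0107 0.1515] stand front [0.1092 0.0413 0.1626] arm [0.0123 0.0025 0.0709] 274 plate top z95 0.1575800967681663 slope arm z/x -0.013282289766906853
  return _methods._mean(a, axis=axis, dtype=dtype,
  ret = um.true_divide(
Traceback (most recent call last):
  File "g.py", line 11, in check
    print(n,'plate front',np.median(L[f],0),'stand front',np.median(L[q],0),'arm',np.median(L[a],0),a.sum(),'plate top z95',np.percentile(L[tp,2],97),'slope arm z/x',np.polyfit(L[a,0],L[a,2],1)[0])
                                                                                                                                                                      ~~~~~~~~~~^^^^^^^^^^^^^^^^^
TypeError: expected non-empty vector for x
```

Hard stop at z 0.0713 with 34 N. The plate's top dropped from 0.173 to 0.157, so the hanger is home. I'll lift straight off and back away, then check.

Request:
{"fn": "apply_moves", "kwargs": {
  "commands": [
    [[0, -0.01, 0], 0],
    [[0, -0.06, 0], 0],
    [[0, -0.11, 0], 0],
    [[0, -0.14, -0.05], 0],
    [[0, -0.14, -0.1], 0]
  ]
}}

```text
clock: 11.25
tool_pos: [0.4738, 0.052, 0.2105]
tcp_rot: [-0.512, 0.486, -0.488, 0.514]
ft_force: [-0.1, -0.5, -0.6]
width: 0.0006
```

Request:
{"fn": "apply_moves", "kwargs": {
  "commands": [
    [[0.06, -0.02, 0], 0],
    [[0.12, -0.02, 0.01], 0],
    [[0.18, -0.02, 0.02], 0],
    [[0.24, -0.02, 0.02], 0],
    [[0.24, -0.02, 0.02], 0]
  ]
}}

```text
clock: 11.88
tool_pos: [0.5055, -0.192, 0.2282]
tcp_rot: [0.511, -0.489, 0.489, -0.51]
ft_force: [-0.2, 0.6, -0.2]
width: 0.0004
```

Run:
```python
from g import *
check()
p,_=snapshot('side');t,_=snapshot('top')
a=cv2.resize(p[185:285,235:345],None,fx=4,fy=5,interpolation=cv2.INTER_CUBIC);b=cv2.resize(t[195:295,230:330],None,fx=3.5,fy=5,interpolation=cv2.INTER_CUBIC)
cv2.imwrite('pics/c5.png',np.hstack([a,b]))
cv2.imwrite('pics/top9.png',t)
# bystander shift: image difference vs start
for n,i in(('side',p),('top',t)):
    o0=cv2.imread(f'pics/{n}0.png')
    for nm,(u,v) in dict(jar=(243,222),dish=(350,266),funnel=(244,273),tumbler=(349,217),shoe=(484,286),hamper=(118,296)).items() if n=='top' else []:
        w=60 if nm=='hamper' else 36;T=o0[v-w//2:v+w//2,u-w//2:u+w//2];S=i[v-w//2-12:v+w//2+12,u-w//2-12:u+w//2+12]
        _,mx,_,l=cv2.minMaxLoc(cv2.matchTemplate(S,T,cv2.TM_CCOEFF_NORMED));print(nm,l[0]-12,l[1]-12,round(mx,3))
```

```text
side plate front [0.1007 0.0002 0.131 ] stand front [0.1094 0.0385 0.1439] arm [0.0266 0.0002 0.0706] 356 plate top z95 0.15671194075301892 slope arm z/x -0.07387249632630684
top plate front [0.1003 0.0007 0.1395] stand front [ 0.1089 -0.0343  0.1388] arm [ 0.0286 -0.0002  0.0723] 421 plate top z95 0.1590585822718866 slope arm z/x -0.04396021755192749
[ 0.5064 -0.186   0.2287] [ 0.0416 -0.035  -0.2044] 12.375
jar 0 0 0.997
dish 0 0 0.459
funnel 0 0 0.997
tumbler 0 0 0.997
shoe 0 0 0.996
hamper 0 0 0.995
```

View pics/c5.png

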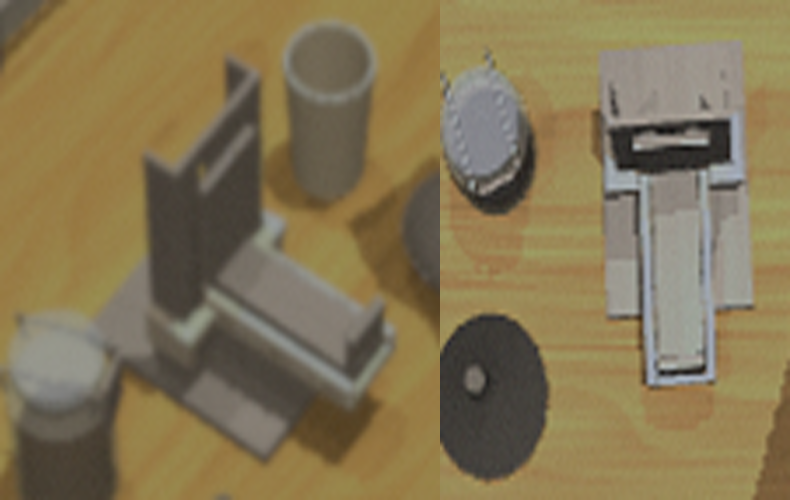

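The crop shows the hanger flush and level on the lowered saddle, with tumbler, jar and funnel in place. The dish match is low because the robot's shadow is on it. My slope figure included the lip, so I'll redo it on the clear arm top and recheck the dish in the side view.

Run:
```python
from g import *
for n,sl in(('side',np.s_[185:290,240:350]),('top',np.s_[205:290,268:326])):
    for lab,ds in(('now',[snapshot(n)[1] for _ in range(6)]),('start',[np.load(f'pics/{n}0.npy')])):
        sh=0 if lab=='now' else -.0285; z0=.072 if lab=='now' else .089
        P=cloud(n,np.median(ds,0))[sl].reshape(-1,3)-o;L=np.c_[P@ex,P@ey,P[:,2]]
        a=(abs(L[:,2]-z0)<.012)&(abs(L[:,1])<.013)&(L[:,0]>-.005+sh)&(L[:,0]<.085+sh)
        x,z=L[a,0],L[a,2];k=np.polyfit(x,z,1);r=abs(z-np.polyval(k,x));g=r<2*np.median(r)+.001;print(n,lab,a.sum(),'slope',np.polyfit(x[g],z[g],1)[0],'z',np.median(z))
    # dish by depth
    D=[cloud(n,np.load(f'pics/{n}0.npy')).reshape(-1,3),cloud(n,np.median(ds if 0 else [snapshot(n)[1] for _ in range(3)],0)).reshape(-1,3)]
    for C in D:
        q=C[(C[:,2]>.02)&(C[:,2]<.05)&(abs(C[:,0]-.51)<.09)&(abs(C[:,1]+.09)<.075)];print(n,'dish',np.median(q,0),len(q))
```

```text
side now 196 slope 0.006516265443517801 z 0.07019191979607672
side start 213 slope 0.005863275654627395 z 0.0880580903896411
side dish [ 0.5414 -0.1256  0.0268] 264
side dish [ 0.5413 -0.1269  0.0271] 264
top now 252 slope 0.01102044999083233 z 0.07189180207878608
top start 263 slope 0.0003074770410677312 z 0.0900877889946981
top dish [ 0.5322 -0.1071  0.0272] 395
top dish [ 0.5098 -0.0852  0.0292] 251
```

```bash
python3 -c "
from bench import *
print(job_done())"
```

```text
the job is handed in; nothing more can be done
None
```

The hanger arm is hanging home on the stand, and I handed the job in at about 13 s of the 40 s allowed. No verdict was reported.

I pushed the lip with shut fingers until the back plate stopped on the stand (about 18 N). Then I backed off and pressed the arm down to a hard stop at a tip height of 71 mm (about 34 N). Last, I lifted clear and moved aside.

**Last checks on the hanger:**
- **Back face:** the gap to the stand is 0–1 mm. The plate front is at 100–101 mm and the stand face at 109 mm along the axis, with the plate 8 mm thick.
- **Sideways:** within about 1 mm of my fitted axis.
- **Height:** the arm top is at 70–72 mm, so the underside is at about 56–58 mm.
- **Tilt:** about 0.01 rad.
- **Contact:** the gripper was clear of everything, with wrist force near 0.

**Bystanders:** the jar, funnel, tumbler, shoe horn and hamper showed no shift in the top view.

**Checks that disagreed:**
- The dish matched poorly in the top view (0.46), and its top-view depth position read differently, because the robot and its shadow were partly over it. The side-view depth put it within about 1.5 mm of its start.
- My first tilt figure (0.04–0.07 rad) was wrong because it included the lip. The 0.01 rad above is the corrected value.

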